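# Close up the cassette row in its filing tray and lock the follower

## Task

Tapes have been taken from the front of the cassette filing tray and the row no longer reaches the end stop. Push the follower plate from behind so that it closes up to the row and drives all five cases together as one train, upright, fully home against the end stop; then press the red lever down flat to lock the follower behind them. Push gently enough not to crush the cases, do not touch or lift the cases themselves, and leave the other things on the desk where they are.

Things in the scene. Friction and masses are not known exactly. Their poses are not given: they have to be found in the camera images.
- tray: grey sheet-steel cassette filing tray, fixed on the desk, 118 x 268 mm (x, y) on the outside; its top-view yaw varies. Origin: centre of its underside on the desk. Own axes: y along the rail towards the end stop, z up, x across. Inner floor 6 mm above the origin; inner width 112 mm (x = -56 to +56); side walls up to 40 mm above the desk; the end stop is the wall 64 mm high whose inner face lies at y = +130; at the other end is only a lip 16 mm high at y = -133.
- stop_face (a point): middle of the foot of the end stop's inner face, at floor level (tray x 0, y +130, z 6 mm)
- follower (a joint): position of the follower along the tray's y axis, m; 0 is rearmost, growing towards the end stop. The front face of its plate is at tray y = joint - 0.065; behind the row of five fully home it reads about 0.111 (limit 0.130). It slides with about 1.5 N friction, the cases add 2 to 4 N.
- follower_face (a point): foot of the front face of the follower, on the tray floor, in the middle. The follower is a dark steel plate 104 mm wide, 4 mm thick, its top 70 mm above the desk, on a shoe that reaches 57 mm behind this face; thin slanting braces stand behind the plate at x = -48 and +48 mm
- push_pad (a point): centre of the outer face of the black rubber thumb pad on the back of the follower plate, where to push (towards tray +y); pad 38 mm wide, 32 mm high, centre 50 mm above the desk, at tray x = +20 mm; moves with the follower
- lever (a joint): angle of the red lock lever on the follower, rad: 0 = free, standing up 35 degrees and leaning to the rear (tray -y); pressed down flat it reads about 0.55 (stop at 0.58), and its rubber toe bears on the tray floor and brakes the follower. It stays where it is left and takes about 3 to 8 N at the tip.
- lever_tip (a point): middle of the upper face of the red paddle (22 x 22 mm) at the lever's end, 44 mm from the hinge, at tray x = -24 mm. Free: about 48 mm above the desk, 52 mm behind the follower's front face; flat: 25 mm above the desk, 62 mm behind it. The hinge runs along tray x, 18 mm behind the front face and 20 mm above the desk.
- case_1_center (a point): centre of cassette case 1 of 5 (the one nearest the end stop); case 69 x 108 x 17 mm, standing on its long edge on the tray floor, 108 mm across the tray, 69 mm tall, 16.8 mm along the rail, centre 40.5 mm above the desk; fully home it lies 8.4 mm from the stop face; its x axis points straight down when upright. Colour: blue
- case_2_center (a point): centre of cassette case 2 of 5 (counted from the end stop); case 69 x 108 x 17 mm, standing on its long edge on the tray floor, 108 mm across the tray, 69 mm tall, 16.8 mm along the rail, centre 40.5 mm above the desk; fully home it lies 25.2 mm from the stop face; its x axis points straight down when upright. Colour: beige
- case_3_center (a point): centre of cassette case 3 of 5 (counted from the end stop); case 69 x 108 x 17 mm, standing on its long edge on the tray floor, 108 mm across the tray, 69 mm tall, 16.8 mm along the rail, centre 40.5 mm above the desk; fully home it lies 42.0 mm from the stop face; its x axis points straight down when upright. Colour: brown
- case_4_center (a point): centre of cassette case 4 of 5 (counted from the end stop); case 69 x 108 x 17 mm, standing on its long edge on the tray floor, 108 mm across the tray, 69 mm tall, 16.8 mm along the rail, centre 40.5 mm above the desk; fully home it lies 58.8 mm from the stop face; its x axis points straight down when upright. Colour: blue
- case_5_center (a point): centre of cassette case 5 of 5 (nearest the follower); case 69 x 108 x 17 mm, standing on its long edge on the tray floor, 108 mm across the tray, 69 mm tall, 16.8 mm along the rail, centre 40.5 mm above the desk; fully home it lies 75.6 mm from the stop face; its x axis points straight down when upright. Colour: brown
- bottle: small brown glass bottle with a white cap, 34 mm across, 88 mm high, standing; a bystander; origin under its centre
- screwdriver: red screwdriver lying on the desk, 148 mm long, along its own y; a bystander; origin under its middle
- roll: roll of green paper tape lying flat, 119 mm across, 13 mm high; a bystander; origin under its centre
Mind the look-alikes: they are no part of the job. What is shaped like the part that bears case_4_center but black is not meant.

How it is judged:
On the way, in this order (a step that is already met when the one before it is completed fails the run):
1. the five cases stand upright and closed up against the end stop, the follower behind them, the lever still up (y of case_1_center in the frame of tray above 0.1176 m and y of case_2_center in the frame of tray above 0.1008 m and y of case_3_center in the frame of tray above 0.084 m and y of case_4_center in the frame of tray above 0.0672 m and y of case_5_center in the frame of tray above 0.0504 m and angle between the x axis of each of case_1_center, case_2_center, case_3_center, case_4_center, case_5_center and the z axis of tray, either way round below 0.09 rad and z of each of case_1_center, case_2_center, case_3_center, case_4_center, case_5_center in the frame of tray below 0.046 m and value of joint follower above 0.107 m and value of joint lever below 0.25 rad), for 0.2 s.
2. the lever is pressed down flat (value of joint lever above 0.46 rad), for 0.2 s.
At the end, for the whole second after the job is handed in: all five cases stand upright (within 0.09 rad) on the tray floor, each within 4 mm of its place in the closed row against the end stop; the follower stands within 4 mm behind the row (joint above 0.107 m); the lever is down (joint above 0.46 rad); all at rest (y of case_1_center in the frame of tray above 0.1176 m and y of case_2_center in the frame of tray above 0.1008 m and y of case_3_center in the frame of tray above 0.084 m and y of case_4_center in the frame of tray above 0.0672 m and y of case_5_center in the frame of tray above 0.0504 m and angle between the x axis of each of case_1_center, case_2_center, case_3_center, case_4_center, case_5_center and the z axis of tray, either way round below 0.09 rad and z of each of case_1_center, case_2_center, case_3_center, case_4_center, case_5_center in the frame of tray below 0.046 m and value of joint follower above 0.107 m and value of joint lever above 0.46 rad); the robot touches nothing.
It fails at once if the fingers handle a case themselves (over 3 N) instead of pushing the follower (contact force between the fingers and case_1 above 3 N or contact force between the fingers and case_2 above 3 N or contact force between the fingers and case_3 above 3 N or contact force between the fingers and case_4 above 3 N or contact force between the fingers and case_5 above 3 N).
It fails at once if a case is lifted by more than 15 mm (height (world z) of any of case_1_center, case_2_center, case_3_center, case_4_center, case_5_center above 0.056 m).
It fails at once if the row is crushed: the follower presses on the last case with more than 60 N (contact force between follower and case_5 above 60 N).
It fails at once if a bystander is moved by more than 15 mm (distance of any of bottle, screwdriver, roll from where it was at the start of the episode above 0.015 m).
It also fails if it takes over 35 s, if anything falls off the work surface, if the arm or the gripper's body presses on something with over 40 N, if the wrist force passes 120 N, or if a joint passes its speed limit or range.

## Robot

A 6-joint arm with a two-finger parallel gripper is mounted at the origin on a cart in front of the work surface, level with it; the furniture and walls round the work are solid. World frame = base frame: x ahead of the robot, y to its left, z up, the work surface at z = 0. Lengths are in m, angles in rad, forces in N, time in s.
With the tool pointing down it reaches from about 0.25 to 0.725 m from the base axis. Payload 4 kg.
Tool frame: the origin (TCP) lies at the very end of the fingers, on their centre line; the grasp point (between the pads) lies 19 mm behind it; z points along the fingers, y is the line along which they close (so a half turn about z gives the same grasp; the last joint's range is limited). The gripper opens to 85 mm and grips with 20 to 120 N. Pads are 22 mm wide; open, the fingers measure 114 mm over their backs; the gripper's body (76 mm by 85 mm) begins 54 mm behind the grasp point. The pads swing forward as they close: fully open they stand 13 mm farther back than shut.
Start: joints at [1.108, 0.241, 0.005, 1.335, 0, 1.571], TCP at [0.223, 0.447, 0.231] pointing down, gripper open.
Joint ranges: [-2.72, 2.72], [-1.05, 1.87], [-1.09, 1.28], [-1.99, 2.15], [-1.42, 1.44], [-3.14, 3.14]. Speed limits (rad/s): [2.79, 2.79, 3.14, 3.14, 3.14, 3.14].

## Interface

Orientations are given as a unit quaternion [x, y, z, w].
In Python, from workcell import bot gives the robot as it stands.
- The arm moves only by the tool carry_out, never from a script. Its argument "increments" is one flat list of numbers, 5 for each row, row after row: the finger opening in cm, from 0 to 8.54, then the shift along the tool's x, y, z in cm, then the turn about the tool's z in rad. A call has exactly 5 rows; each row shifts and turns the commanded pose from where the row before left it, along the tool's axes as they then stand; what a row does not reach is not made up. A row lasts 1/8 s, in which the tool goes at most 62.5 mm and 10.7 degrees, less where a joint would pass 70% of its speed; a pose out of reach is approached as far as the arm can. A call with a gripper value outside its range is refused whole. The fingers move at their own pace and stop on an object; the grip force is fixed at half the most. Time passes only in rows, so rows that do not move let the fingers close, or fill a call up. It gives the time, the measured TCP pose, the force, the opening and the grip force at its end, in the units of the state.
- bot.get_obs(): the state, without advancing time (a new reading comes with each control period).
- bot.camera(name): name is "scene" or "side" or "wrist"; returns a dict with "pixels" (420x560x3 uint8, blue, green, red), "range_z" (420x560 float32, m along the optical axis (not along the pixel's ray), 0 where there is no reading), "mtx" (3x3 intrinsics, pixels), "D" ([k1, k2, p1, p2, k3] as OpenCV has them; the pictures are not rectified), "eye" and "attitude" of the camera in the world. Camera axes: x right, y down, z forward; pixel columns grow to the right and rows downward; lengths in m; the calibration is good to about 2 mm. A picture is of the moment at which its call begins.
- bot.job_done(): hands the job in; it is judged then, once.
Trained networks look in a picture, given as the dict that the camera call returned (one of the last four; its "shot" number tells which), for a name from the list of things; names that differ only in an ending like _2 or _b are one class to them, and where a whole thing is asked for, a point or a joint stands for the part that bears it (a point fixed in the world has none). Each returns a list of dicts, best first, with "p" (0 to 1); they miss things now and then, are a little off and sometimes report something else, mostly with a low value. They report only what shows in the picture. A call takes as long as a camera call. They do not tell look-alikes from the thing itself.
- bot.find_in(picture, name): "xyz" ([x, y, z] in m, in the coordinates of the camera as it stood for that picture, good to about 4 mm: the middle of the surface that is visible of it).
- bot.regions_of(picture, name): "mask" (420x560 bool, what is visible of it).
- bot.place_of(picture, name): "xyz" ([x, y, z] in m, in the coordinates of the camera as it stood for that picture, good to about 4 mm: a listed point, or the origin of a listed thing).
The state is a dict: "clock": time; "joint_pos": joint angles; "joint_vel": joint speeds; "tau": joint torques, N m; "eef_pos": TCP position; "tool_rot": TCP orientation; "ft_force": force on the tool from outside, world axes, zero at the start; "ft_torque": the same for the moment, N m; "grip_width": finger opening in m; "grasp_force": force on a finger pad.
Only numpy, scipy, OpenCV 4.12 (cv2) and the standard library are available. Lean on these libraries where they do the work, as an engineer would, in place of code of your own. Each camera call takes 0.05 s, during which the arm holds its last target. There are 200 camera calls.

## Working session

There is one attempt and no reset: what is moved stays moved. The work goes in short steps, Python scripts to look and compute and a tool call to move; the robot and the scene stay as the last step left them, time stands still between calls to the robot, and variables do not carry over. Pictures are saved under pics/ and viewed, at most 10 in all, crops included, and the job is handed in when it is done.

Besides the shell and the picture viewer there is one more tool, called after "Request:" by a JSON object that holds its "fn" and its "kwargs". carry_out: Moves the arm, as the interface text tells. Its arguments: {"type":"object","properties":{"increments":{"type":"array","items":{"type":"number"}}},"required":["increments"]}

```bash
mkdir -p pics; cat > h.py <<'E'
import numpy as np, cv2
from scipy.spatial.transform import Rotation as R
from workcell import bot
def w(p,x): 
    a=np.array(p["attitude"]); M=R.from_quat(a).as_matrix() if a.size==4 else a.reshape(3,3)
    return M@np.array(x)+np.array(p["eye"])
E
python3 - <<'E'
from h import *
np.set_printoptions(precision=4,suppress=True)
o=bot.get_obs(); print(o["clock"],o["eef_pos"],o["tool_rot"])
ims=[]
for c in ["scene","side"]:
    p=bot.camera(c); cv2.imwrite(f"pics/{c}0.png",p["pixels"])
    print(c,p["eye"],p["attitude"])
    for n in ["tray","stop_face","follower_face","push_pad","lever_tip","case_1_center","bottle","screwdriver","roll"]:
        for d in bot.place_of(p,n)[:5]: print(n,round(d["p"],2),w(p,d["xyz"]))
E
```

```text
0.0 [0.2229 0.4468 0.2304] [ 0.2293  0.9733 -0.001  -0.0002]
scene [0.8696 0.3017 0.8869] [ 0.2864  0.9214 -0.2514 -0.0762]
stop_face 0.63 [ 0.5322 -0.0591  0.0058]
stop_face 0.35 [ 0.735  -0.2536  0.0026]
follower_face 0.68 [ 0.539  -0.227   0.0052]
push_pad 0.61 [ 0.5618 -0.2362  0.049 ]
lever_tip 0.48 [ 0.5169 -0.2812  0.0478]
bottle 0.82 [0.4216 0.1722 0.0024]
bottle 0.67 [ 0.5378 -0.2288  0.0042]
screwdriver 0.61 [ 0.4972 -0.3942 -0.0013]
roll 0.74 [ 0.734  -0.2536  0.0005]
side [ 0.0258 -1.2837  0.6309] [ 0.818  -0.1741  0.124  -0.534 ]
tray 0.83 [ 0.5329 -0.184  -0.0009]
stop_face 0.75 [ 0.5342 -0.0587  0.0013]
follower_face 0.6 [ 0.5388 -0.2303  0.0049]
push_pad 0.83 [ 0.5588 -0.2361  0.0506]
push_pad 0.2 [ 0.7341 -0.2465  0.003 ]
lever_tip 0.55 [ 0.5151 -0.2825  0.0468]
case_1_center 0.67 [ 0.5399 -0.12    0.0424]
screwdriver 0.47 [ 0.5019 -0.3983  0.004 ]
roll 0.59 [ 0.7351 -0.2464  0.0011]
```

View pics/scene0.png

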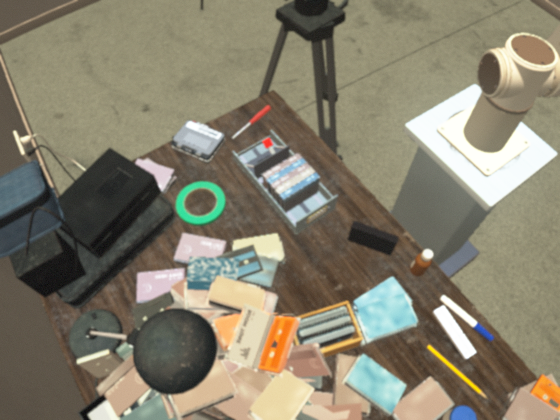

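View pics/side0.png

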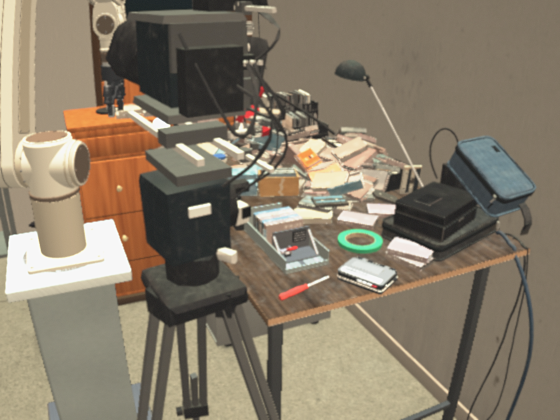

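The scene picture shows the tray around (285,180), with the red lever at (268,144) and the follower at (270,158). The rear is towards the desk's far edge and the screwdriver lies just behind it at (252,120). The side picture agrees: lever at (292,248), screwdriver at (300,290). I'll turn the tool so its x runs along the rail, then go over for a wrist look.

Request:
{"fn": "carry_out", "kwargs": {"increments": [0,0,0,0,0.18,0,0,0,0,0.18,0,0,0,0,0.18,0,0,0,0,0.18,0,0,0,0,0.18]}}

```text
clock: 1.62
eef_pos: [0.2232, 0.4474, 0.2313]
tool_rot: [0.632, 0.775, 0.0, -0.0]
ft_force: [-0.1, 0.2, 0.1]
grip_width: 0.0006
grasp_force: 0.0
```

Request:
{"fn": "carry_out", "kwargs": {"increments": [0,0,0,0,0.14,0,-5.2,2.8,0,0,0,-5.2,2.8,0,0,0,-5.2,2.8,0,0,0,-5.2,2.8,0,0]}}

```text
clock: 2.25
eef_pos: [0.3499, 0.246, 0.2316]
tool_rot: [0.682, 0.731, 0.0, 0.0]
ft_force: [1.0, 0.9, 0.1]
grip_width: -0.0
grasp_force: 0.0
```

Request:
{"fn": "carry_out", "kwargs": {"increments": [0,-5.2,2.2,0,0,0,-5.2,2.2,0,0,0,-5.2,2.2,0,0,0,-5.2,2.2,0,0,0,-5.2,2.2,0,0]}}

```text
clock: 2.88
eef_pos: [0.4773, -0.0062, 0.2316]
tool_rot: [0.683, 0.731, 0.0, 0.0]
ft_force: [1.8, 0.5, 0.4]
grip_width: 0.0002
grasp_force: 0.0
```

Request:
{"fn": "carry_out", "kwargs": {"increments": [0,-5.2,2.2,0,0,0,-5.2,2.2,0,0,0,-5.2,2.2,0,0,0,-5.2,0,0,0,0,-3,0,0,0]}}

```text
clock: 3.5
eef_pos: [0.5585, -0.2401, 0.2306]
tool_rot: [0.683, 0.73, -0.0, -0.0]
ft_force: [-0.5, 1.2, -0.5]
grip_width: -0.0
grasp_force: 0.0
```

```bash
python3 - <<'E'
from h import *
np.set_printoptions(precision=4,suppress=True)
o=bot.get_obs(); print(o["clock"],o["eef_pos"],o["tool_rot"],o["joint_pos"],o["ft_force"],R.from_quat(o["tool_rot"]).as_matrix())
p=bot.camera("wrist"); cv2.imwrite("pics/wrist0.png",p["pixels"])
for n in ["stop_face","follower_face","push_pad","lever_tip","screwdriver"]:
    for d in bot.place_of(p,n)[:3]: print(n,round(d["p"],2),w(p,d["xyz"]))
E
```

```text
3.5 [ 0.5585 -0.2401  0.2306] [ 0.6835  0.73   -0.0002 -0.0002] [-0.4058  0.461   0.3204  1.4306 -0.0003  1.0992] [-0.4666  1.1528 -0.5276] [[-0.0657  0.9978 -0.0006]
 [ 0.9978  0.0657 -0.0001]
 [-0.     -0.0006 -1.    ]]
stop_face 0.74 [ 0.5024 -0.3936  0.0018]
follower_face 0.79 [ 0.5376 -0.2236  0.0045]
push_pad 0.57 [ 0.5588 -0.2353  0.054 ]
lever_tip 0.94 [ 0.5155 -0.2783  0.0456]
screwdriver 0.65 [ 0.5012 -0.3959 -0.0013]
screwdriver 0.42 [ 0.5365 -0.1892  0.0368]
```

```bash
cat >> h.py <<'E'
def cloud(p):
    z=p["range_z"]; v,u=np.nonzero(z>0)
    n=cv2.undistortPoints(np.stack([u,v],1).astype(float)[:,None],np.array(p["mtx"]),np.array(p["D"]))[:,0]
    c=np.c_[n,np.ones(len(n))]*z[v,u][:,None]
    a=np.array(p["attitude"]); M=R.from_quat(a).as_matrix() if a.size==4 else a.reshape(3,3)
    return c@M.T+np.array(p["eye"])
E
python3 - <<'E'
from h import *
np.set_printoptions(precision=4,suppress=True)
p=bot.camera("scene"); q=bot.camera("wrist")
for nm,c in (("scene",cloud(p)),("wrist",cloud(q))):
    m=(c[:,2]>.036)&(c[:,2]<.044)&(c[:,1]>-.34)&(c[:,1]<-.04)
    for lo,hi in ((.46,.495),(.575,.62)):
        s=c[m&(c[:,0]>lo)&(c[:,0]<hi)]
        if len(s)>10:
            vx,vy,x,y=cv2.fitLine(s[:,:2].astype(np.float32),cv2.DIST_HUBER,0,.001,.001).ravel()
            print(nm,len(s),"yaw",np.arctan2(-vx*np.sign(vy),abs(vy)),"x,y",x,y,"yrange",s[:,1].min(),s[:,1].max())
E
```

```text
scene 109 yaw 0.021364644 x,y 0.483833 -0.20034528 yrange -0.3223938279430863 -0.05368292017355736
scene 244 yaw 0.024577577 x,y 0.5959127 -0.15399902 yrange -0.31812175482443544 -0.05098145748596039
wrist 662 yaw 0.024669366 x,y 0.48067385 -0.19809353 yrange -0.31861670258238006 -0.06502104511956786
wrist 1009 yaw 0.023004366 x,y 0.59551144 -0.21221225 yrange -0.3157583545325025 -0.05757921912121043
```

View pics/wrist0.png

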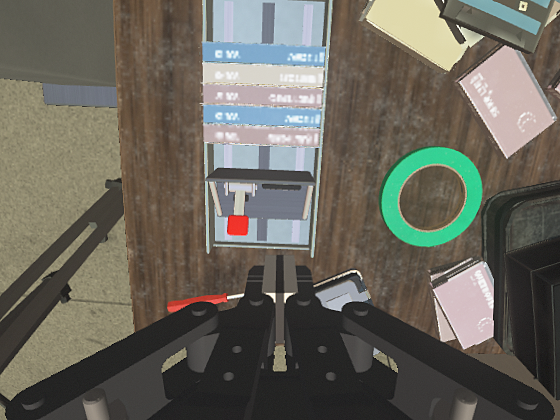

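The wrist picture shows the row at (265,95), the follower plate at (262,175), the dark pad at (282,186) and the lever at (238,225). Tray yaw is about 0.024. I'll back off behind the pad, descend, and approach.

Request:
{"fn": "carry_out", "kwargs": {"increments": [0,0,0,0,0.042,0,-3.6,0.4,0,0,0,0,0,6,0,0,0,0,5,0,0,0,0,3,0]}}

```text
clock: 4.53
eef_pos: [0.5621, -0.2714, 0.0885]
tool_rot: [0.697, 0.717, -0.001, -0.002]
ft_force: [-0.6, -0.3, 0.1]
grip_width: 0.0
grasp_force: 0.0
```

```bash
python3 - <<'E'
from h import *
np.set_printoptions(precision=4,suppress=True)
o=bot.get_obs(); print(o["clock"],o["eef_pos"],R.from_quat(o["tool_rot"]).as_matrix()[:,0],o["ft_force"])
E
```

```text
4.525 [ 0.5621 -0.2714  0.0885] [-0.0275  0.9996  0.0018] [-0.5523 -0.2635  0.0717]
```

Request:
{"fn": "carry_out", "kwargs": {"increments": [0,0,0,2.5,0,0,0,0,2.3,0,0,0,0,0,0,0,1,0,0,0,0,0.5,0,0,0]}}

```text
clock: 5.15
eef_pos: [0.5641, -0.2576, 0.0449]
tool_rot: [0.697, 0.717, 0.001, 0.001]
ft_force: [-0.4, -1.0, -0.5]
grip_width: 0.0002
grasp_force: 0.0
```

Request:
{"fn": "carry_out", "kwargs": {"increments": [0,0.5,0,0,0,0,0.5,0,0,0,0,0.5,0,0,0,0,0.5,0,0,0,0,0.5,0,0,0]}}

```text
clock: 5.78
eef_pos: [0.5627, -0.2333, 0.0435]
tool_rot: [0.698, 0.716, 0.0, 0.0]
ft_force: [0.4, -2.0, 1.1]
grip_width: -0.0002
grasp_force: 0.8
```

Request:
{"fn": "carry_out", "kwargs": {"increments": [0,0.5,0,0,0,0,0.5,0,0,0,0,0.5,0,0,0,0,0.5,0,0,0,0,0.5,0,0,0]}}

```text
clock: 6.4
eef_pos: [0.5619, -0.2085, 0.0433]
tool_rot: [0.698, 0.716, -0.0, 0.0]
ft_force: [2.1, -3.1, -0.2]
grip_width: 0.0
grasp_force: 1.8
```

Request:
{"fn": "carry_out", "kwargs": {"increments": [0,0.4,0,0,0,0,0.4,0,0,0,0,0.4,0,0,0,0,0.4,0,0,0,0,0.4,0,0,0]}}

```text
clock: 7.02
eef_pos: [0.5614, -0.1881, 0.0433]
tool_rot: [0.698, 0.716, 0.0, 0.0]
ft_force: [2.1, -4.4, -1.2]
grip_width: -0.0002
grasp_force: 1.8
```

```bash
python3 - <<'E'
from h import *
np.set_printoptions(precision=4,suppress=True)
p=bot.camera("scene"); q=bot.camera("wrist")
i=cv2.resize(p["pixels"][110:250,200:370],None,fx=3,fy=3,interpolation=cv2.INTER_CUBIC)
cv2.imwrite("pics/s1.png",i)
cv2.imwrite("pics/w1.png",q["pixels"])
o=bot.get_obs(); print(o["clock"],o["eef_pos"],o["ft_force"])
for n in ["follower_face","push_pad","lever_tip","case_1_center"]:
    for x,k in ((p,"s"),(q,"w")):
        for d in bot.place_of(x,n)[:5]: print(k,n,round(d["p"],2),w(x,d["xyz"]))
E
```

```text
7.125 [ 0.5612 -0.1875  0.0433] [ 1.1294 -2.2121  0.4703]
s follower_face 0.25 [ 0.7315 -0.2534  0.0023]
s push_pad 0.67 [ 0.5587 -0.1745  0.0501]
w push_pad 0.57 [ 0.5555 -0.1743  0.0518]
s lever_tip 0.62 [ 0.5126 -0.2225  0.046 ]
s case_1_center 0.92 [ 0.5373 -0.0943  0.0411]
w case_1_center 0.77 [ 0.5284 -0.0884  0.0382]
```

View pics/w1.png

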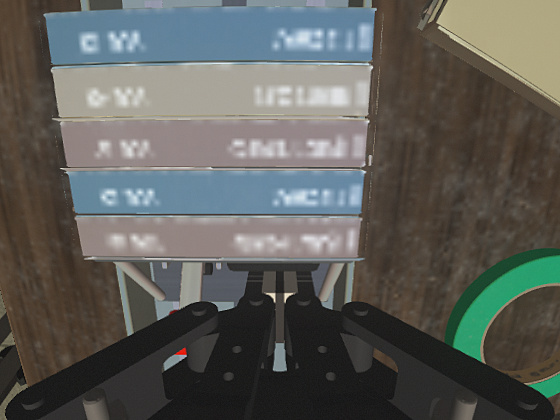

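The wrist picture shows the five cases closed up and straight (rows 10–258) with the follower right behind them and the fingers on the pad at (280,265). Keep pushing, about 24 mm left.

Request:
{"fn": "carry_out", "kwargs": {"increments": [0,0.4,0,0,0,0,0.4,0,0,0,0,0.4,0,0,0,0,0.4,0,0,0,0,0.3,0,0,0]}}

```text
clock: 8.15
eef_pos: [0.5603, -0.169, 0.043]
tool_rot: [0.698, 0.716, -0.0, -0.0]
ft_force: [-1.3, -3.2, -2.4]
grip_width: 0.0001
grasp_force: 1.7
```

Request:
{"fn": "carry_out", "kwargs": {"increments": [0,0.1,0,0,0,0,0.1,0,0,0,0,0.1,0,0,0,0,0.1,0,0,0,0,0,0,0,0]}}

```text
clock: 8.78
eef_pos: [0.5606, -0.1652, 0.0433]
tool_rot: [0.698, 0.716, 0.0, -0.0]
ft_force: [-2.5, -2.1, -1.8]
grip_width: -0.0001
grasp_force: 1.6
```

Request:
{"fn": "carry_out", "kwargs": {"increments": [0,0.1,0,0,0,0,0.1,0,0,0,0,0.05,0,0,0,0,0,0,0,0,0,0,0,0,0]}}

```text
clock: 9.4
eef_pos: [0.5606, -0.1627, 0.0433]
tool_rot: [0.698, 0.716, 0.0, -0.0]
ft_force: [-1.3, -3.9, -2.0]
grip_width: -0.0003
grasp_force: 1.7
```

Request:
{"fn": "carry_out", "kwargs": {"increments": [0,0.1,0,0,0,0,0.05,0,0,0,0,0,0,0,0,0,0,0,0,0,0,0,0,0,0]}}

```text
clock: 10.02
eef_pos: [0.5606, -0.1613, 0.0434]
tool_rot: [0.698, 0.716, 0.0, 0.0]
ft_force: [-2.0, -3.7, -0.9]
grip_width: 0.0001
grasp_force: 1.7
```

Request:
{"fn": "carry_out", "kwargs": {"increments": [0,0.1,0,0,0,0,0.1,0,0,0,0,0,0,0,0,0,0,0,0,0,0,0,0,0,0]}}

```text
clock: 10.65
eef_pos: [0.5606, -0.161, 0.0434]
tool_rot: [0.698, 0.716, -0.001, 0.001]
ft_force: [-2.3, -8.2, -2.4]
grip_width: 0.0002
grasp_force: 3.9
```

Request:
{"fn": "carry_out", "kwargs": {"increments": [0,0.1,0,0,0,0,0.1,0,0,0,0,0,0,0,0,0,0,0,0,0,0,0,0,0,0]}}

```text
clock: 11.28
eef_pos: [0.5606, -0.161, 0.0434]
tool_rot: [0.699, 0.715, -0.002, 0.003]
ft_force: [-2.2, -12.3, -1.8]
grip_width: -0.0003
grasp_force: 6.3
```

```bash
python3 - <<'E'
from h import *
np.set_printoptions(precision=4,suppress=True)
p=bot.camera("scene"); q=bot.camera("wrist")
cv2.imwrite("pics/w2.png",q["pixels"])
o=bot.get_obs(); print(o["clock"],o["eef_pos"],o["ft_force"])
for n in ["stop_face","push_pad","lever_tip","case_1_center"]:
    for x,k in ((p,"s"),(q,"w")):
        for d in bot.place_of(x,n)[:5]: print(k,n,round(d["p"],2),w(x,d["xyz"]))
E
```

```text
11.375 [ 0.5606 -0.161   0.0434] [ -2.2018 -12.0605  -2.7938]
s stop_face 0.62 [ 0.5367 -0.0556  0.0083]
s push_pad 0.8 [ 0.5614 -0.1479  0.0486]
w push_pad 0.84 [ 0.5565 -0.1457  0.0524]
s lever_tip 0.48 [ 0.5134 -0.1934  0.0484]
s case_1_center 0.64 [ 0.5359 -0.0688  0.0418]
w case_1_center 0.66 [ 0.5277 -0.0613  0.0339]
```

View pics/w2.png

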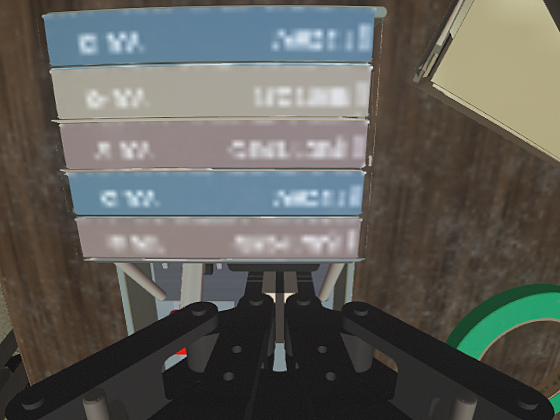

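The train stopped dead at y = -0.161 and the force rose to 12 N, so the row is home. The wrist picture shows five cases straight against the stop, with its edge at (380,12). Next: release, lift, and move over the lever.

Request:
{"fn": "carry_out", "kwargs": {"increments": [0,-0.6,0,0,0,0,-1,0,0,0,0,0,0,-3,0,0,0,0,-3,0,0,-2.6,-4.8,0,0]}}

```text
clock: 12.4
eef_pos: [0.519, -0.2005, 0.1068]
tool_rot: [0.696, 0.718, 0.003, 0.004]
ft_force: [-0.8, -0.9, 0.1]
grip_width: 0.0002
grasp_force: 0.0
```

Request:
{"fn": "carry_out", "kwargs": {"increments": [0,0,0,0,0,0,0,0,0,0,0,0,0,1.5,0,0,0,0,1.5,0,0,0,0,0,0]}}

```text
clock: 13.02
eef_pos: [0.5121, -0.1995, 0.0707]
tool_rot: [0.698, 0.717, -0.001, -0.002]
ft_force: [-0.3, 0.9, -0.6]
grip_width: 0.0003
grasp_force: 0.0
```

```bash
python3 - <<'E'
from h import *
np.set_printoptions(precision=4,suppress=True)
p=bot.camera("scene"); q=bot.camera("wrist")
cv2.imwrite("pics/w3.png",q["pixels"])
o=bot.get_obs(); print(o["clock"],o["eef_pos"],o["ft_force"])
for n in ["push_pad","lever_tip","case_1_center"]:
    for x,k in ((p,"s"),(q,"w")):
        for d in bot.place_of(x,n)[:5]: print(k,n,round(d["p"],2),w(x,d["xyz"]))
E
```

```text
13.125 [ 0.5133 -0.2002  0.0725] [ 0.1086 -0.4747  0.4313]
s push_pad 0.61 [ 0.5597 -0.1492  0.0502]
w push_pad 0.62 [ 0.5556 -0.1454  0.0506]
s lever_tip 0.58 [ 0.5155 -0.1928  0.0492]
w lever_tip 0.64 [ 0.5128 -0.1918  0.0463]
s case_1_center 0.8 [ 0.5356 -0.068   0.0419]
```

View pics/w3.png

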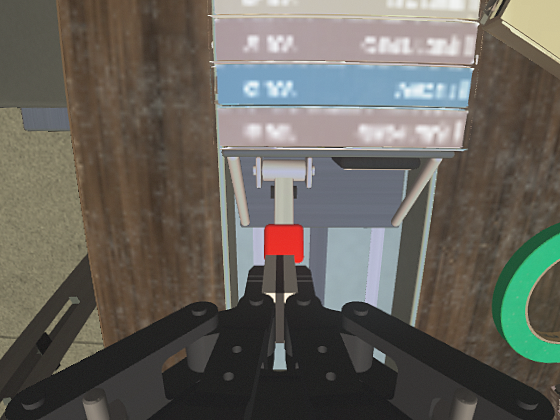

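The picture shows the fingers at (282,262) directly over the red paddle (284,243) with the row unmoved. Press down.

Request:
{"fn": "carry_out", "kwargs": {"increments": [0,0,0,1.5,0,0,0,0,0.8,0,0,0,0,0.5,0,0,0,0,0.5,0,0,0,0,0.5,0]}}

```text
clock: 14.05
eef_pos: [0.5137, -0.2004, 0.0351]
tool_rot: [0.698, 0.716, 0.0, -0.0]
ft_force: [0.5, -1.2, 1.9]
grip_width: -0.0
grasp_force: 1.1
```

Request:
{"fn": "carry_out", "kwargs": {"increments": [0,0,0,0.4,0,0,0,0,0.4,0,0,0,0,0.2,0,0,0,0,0.1,0,0,0,0,0,0]}}

```text
clock: 14.68
eef_pos: [0.5137, -0.2009, 0.0252]
tool_rot: [0.698, 0.716, -0.0, 0.0]
ft_force: [-1.1, -1.6, 7.4]
grip_width: -0.0001
grasp_force: 3.7
```

Request:
{"fn": "carry_out", "kwargs": {"increments": [0,0,0,0.1,0,0,0,0,0.1,0,0,0,0,0.1,0,0,0,0,0,0,0,0,0,0,0]}}

```text
clock: 15.3
eef_pos: [0.5139, -0.2011, 0.0245]
tool_rot: [0.698, 0.716, 0.0, 0.001]
ft_force: [-6.0, -0.2, 21.9]
grip_width: 0.0001
grasp_force: 10.9
```

Hard stop (22 N): the lever is flat. Lift and check.

Request:
{"fn": "carry_out", "kwargs": {"increments": [0,0,0,-1,0,0,0,0,-4,0,0,0,0,-5,0,0,-3,0,-5,0,0,-3,0,0,0]}}

```text
clock: 15.92
eef_pos: [0.5178, -0.2616, 0.1761]
tool_rot: [0.697, 0.717, 0.002, 0.004]
ft_force: [-1.0, -0.9, -0.1]
grip_width: -0.0002
grasp_force: 0.0
```

```bash
python3 - <<'E'
from h import *
np.set_printoptions(precision=4,suppress=True)
p=bot.camera("scene"); q=bot.camera("wrist")
cv2.imwrite("pics/w4.png",q["pixels"])
o=bot.get_obs(); print(o["clock"],o["eef_pos"],o["ft_force"])
for n in ["push_pad","lever_tip","case_1_center","screwdriver"]:
    for x,k in ((p,"s"),(q,"w")):
        for d in bot.place_of(x,n)[:5]: print(k,n,round(d["p"],2),w(x,d["xyz"]))
E
```

```text
16.025 [ 0.5154 -0.2627  0.1719] [-0.0161  0.4111 -0.35  ]
s push_pad 0.68 [ 0.5574 -0.1468  0.0502]
w push_pad 0.76 [ 0.5538 -0.147   0.051 ]
s lever_tip 0.55 [ 0.515  -0.2013  0.0259]
w lever_tip 0.71 [ 0.5135 -0.1998  0.0248]
s case_1_center 0.71 [ 0.5352 -0.0658  0.0458]
w case_1_center 0.73 [ 0.5573 -0.146   0.0532]
w case_1_center 0.5 [ 0.5326 -0.136   0.0032]
s screwdriver 0.53 [ 0.4961 -0.3964 -0.0029]
w screwdriver 0.68 [ 0.5547 -0.1473  0.0507]
```

View pics/w4.png

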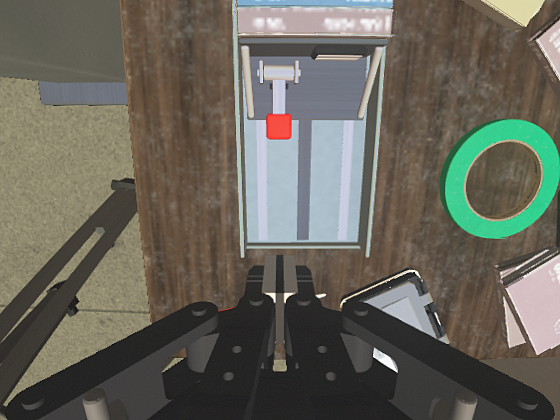

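The picture shows the lever flat (paddle at (279,127), measured 25 mm above the desk), the follower tight behind the row at row 40, and the arm clear.

Request:
{"fn": "carry_out", "kwargs": {"increments": [0,0,0,0,0,0,0,0,0,0,0,0,0,0,0,0,0,0,0,0,0,0,0,0,0]}}

```text
clock: 17.05
eef_pos: [0.5151, -0.2606, 0.1713]
tool_rot: [0.698, 0.716, -0.0, -0.0]
ft_force: [0.9, 0.7, -0.6]
grip_width: 0.0001
grasp_force: 0.0
```

```bash
python3 -c "
from workcell import bot; print(bot.job_done())"
```

```text
the job is handed in; nothing more can be done
None
```

I pushed all five cases home against the end stop, pressed the red lever flat, and handed the job in at about 17 s; the hand-in gave no verdict, but the last pictures show the row closed up and the lever down.

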